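Make up two condiment caddies

ROBOT

A 7-joint arm with a two-finger parallel gripper is mounted at the origin on the work surface. World frame = base frame: x ahead of the robot, y to its left, z up, the work surface at z = 0. Lengths are in m, angles in rad, forces in N, time in s.
With the tool pointing down it reaches from about 0.35 to 0.9 m from the base axis. Payload 8.1 kg.
Tool frame: the origin (TCP) lies between the finger pads; the fingertips stand 22 mm ahead of it and the grasp point (between the pads) lies 3 mm ahead of it; z points along the fingers, y is the line along which they close (so a half turn about z gives the same grasp; the last joint's range is limited). The gripper opens to 85 mm and grips with 20 to 120 N. Pads are 22 mm wide; open, the fingers measure 114 mm over their backs; the gripper's body (76 mm by 85 mm) begins 54 mm behind the grasp point. The pads swing forward as they close: fully open they stand 13 mm farther back than shut.
Start: joints at [-1.327, 0.434, 0.025, 1.573, -0.012, 1.134, -0.075], TCP at [0.212, 0.588, 0.253] pointing down, gripper open.
Joint ranges: [-2.62, 2.62], [-0.44, 2.09], [-1.27, 1.32], [0.08, 2.57], [-1.32, 4.46], [0.12, 2], [-2.74, 2.74]. Speed limits (rad/s): [2.22, 2.22, 3.01, 3.01, 3.14, 3.14, 3.14].

INTERFACE

Orientations are given as a unit quaternion [x, y, z, w].
In Python, from station import * gives the robot as it stands.
- The arm moves only by the tool servo_tool, never from a script. Its argument "commands" is text: rows parted by semicolons, each of 7 numbers parted by spaces: the shift along the world's x, y, z in cm, then the turn, a rotation vector about the world's x, y, z in degrees, then the opening, from -1 (shut) to 1 (fully open). In form: dx dy dz wx wy wz grip; .... A call has 1 to 12 rows; each row is the pose to reach, as a shift and turn from the pose commanded when the call began; what a row does not reach only later rows make up. A row lasts 1/12 s, in which the tool goes at most 41.7 mm and 7.16 degrees, less where a joint would pass 70% of its speed; a pose out of reach is approached as far as the arm can. A call with a gripper value outside its range is refused whole. The fingers move at their own pace and stop on an object; "newtons" is the grip in N (left out, the last holds). Time passes only in rows, so rows that repeat a pose let the fingers close. It gives the time, the measured TCP pose, the force, the opening and the grip force at its end, in the units of the state.
- state(): the state, without advancing time (a new reading comes with each control period).
- camera(name): name is "scene" or "top" or "wrist"; returns the picture (420x560x3 uint8, blue, green, red); there is no depth.
- get_calibration(name): a dict with "fx", "fy", "cx", "cy" (pixels), "D" ([k1, k2, p1, p2, k3] as OpenCV has them; the pictures are not rectified), "cam_to_world" (4x4, takes a point from camera to world coordinates). Camera axes: x right, y down, z forward; pixel columns grow to the right and rows downward; lengths in m; the calibration is good to about 2 mm. A picture is of the moment at which its call begins: read the wrist's pose just before it. get_calibration takes no time and is no camera call; for the wrist camera it gives the pose at the moment of the call.
- close_job(): hands the job in; it is judged then, once.
Trained networks look in the newest picture that a camera, given by its name, has taken for a name from the list of things; names that differ only in an ending like _2 or _b are one class to them, and where a whole thing is asked for, a point or a joint stands for the part that bears it (a point fixed in the world has none). Each returns a list of dicts, best first, with "conf" (0 to 1); they miss things now and then, are a little off and sometimes report something else, mostly with a low value. They report only what shows in the picture. A call takes as long as a camera call. They do not tell look-alikes from the thing itself.
- recognise(name, camera): "bbox" ([left, top, right, bottom] in pixels, round what is visible of it).
- place_of(name, camera): "pixel" ([column, row] in pixels: a listed point, or the origin of a listed thing).
The state is a dict: "time_s": time; "qpos": joint angles; "qvel": joint speeds; "effort": joint torques, N m; "tool_pos": TCP position; "orientation": TCP orientation; "wrist_force": force on the tool from outside, world axes, zero at the start; "wrist_torque": the same for the moment, N m; "width": finger opening in m; "finger_force": force on a finger pad.
Only numpy, scipy, OpenCV 4.12 (cv2) and the standard library are available. Lean on these libraries where they do the work, as an engineer would, in place of code of your own. Each camera call takes 0.05 s, during which the arm holds its last target. There are 200 camera calls.

TASK

Make up two condiment caddies on the kitchen island, one item upright in each section: the long caddy gets the oil bottle in the middle section with the salt shaker and the pepper mill either side of it (either way round), and the short caddy gets the honey jar and the sugar pourer. Set each one down on the section's floor, do not drop it, and leave the square vinegar bottle and the jam jar standing where they are.

Things in the scene. Friction and masses are not known exactly. Their poses are not given: they have to be found in the camera images.
- caddy_three: Long caddy: low open wooden box with three square sections in a row, dark steel corner straps. Origin: centre of its underside; y along the row, x across it, z up. Outside 250 mm (y) x 86 mm (x), 40 mm high; walls 4 mm, floor 6 mm thick; sections 78 x 78 mm inside, centred on x = 0 at y = -82 mm, 0 and +82 mm. Fixed, empty, its row within 10 degrees of world y.
- caddy_two: Short caddy: the same kind of box with only two square sections. Origin: centre of its underside; y along the row, x across it, z up. Outside 168 mm (y) x 86 mm (x), 40 mm high; walls 4 mm, floor 6 mm thick; sections 78 x 78 mm inside, centred on x = 0 at y = -41 mm and +41 mm. Fixed, empty, its row within 10 degrees of world y.
- oil_bottle: The oil bottle: round, slender-necked, dark green glass with a thin steel pouring spout; the tallest thing of the stock, 190 mm. Body 54 mm in diameter up to 105 mm, shoulder, straight neck 26 mm in diameter from 130 to 165 mm high (grip there), then a tapering spout. About 0.4 kg. Origin: centre of its underside, z up. Starts upright.
- salt_shaker: The salt shaker: slim white ceramic cylinder with a domed steel cap pierced by seven small holes. 44 mm in diameter, 85 mm high, straight-sided up to 76 mm (grip at 50 to 75 mm). About 0.14 kg. Origin: centre of its underside, z up. Starts upright.
- pepper_mill: The pepper mill: turned dark wood, 140 mm high, with a waisted body, rounded head and a small steel ball on top. Foot 50 mm in diameter, waist 34 mm at 45 mm high, straight 42 mm diameter section from 78 to 108 mm high (grip there). About 0.2 kg. Origin: centre of its underside, z up. Starts upright.
- honey_jar: The honey jar: amber glass jar with a pale wooden lid that has a turned wooden knob in its middle. 106 mm high with knob, body 58 mm in diameter up to 76 mm (grip at 50 to 75 mm), lid 60 mm in diameter from 80 to 90 mm. The lid stays on. About 0.35 kg. Origin: centre of its underside, z up. Starts upright.
- sugar_pourer: The sugar pourer: pale cylinder full of white sugar with a conical steel top ending in a short spout tube. 123 mm high, body 56 mm in diameter up to 82 mm (grip at 55 to 80 mm), cap rim 58 mm in diameter at 82 to 90 mm, cone above. The top stays on. About 0.32 kg. Origin: centre of its underside, z up. Starts upright.
- vinegar_bottle: The vinegar bottle, which is not wanted: square red-brown bottle with a round cork ball stopper, 50 x 50 mm, 154 mm high. Origin: centre of its underside, z up. Starts upright.
- jam_jar: The jam jar, which is not wanted: wide low dark red jar with a paper label and a flat plain steel lid, 66 mm in diameter, 64 mm high. Origin: centre of its underside, z up. Starts upright.
There are look-alikes about, which are no part of the job. Leave any blue look-alike of the jam_jar alone.

How it is judged:
At the end, for the whole second after the job is handed in: Long caddy: oil bottle in the middle, salt shaker and pepper mill outside it; short caddy: honey jar and sugar pourer, one each. Each within 20 mm of its section's centre, under 4 mm off its floor, within 0.1 rad of upright; vinegar bottle and jam jar upright, not moved over 30 mm; all at rest (x of oil_bottle in the frame of caddy_three between -0.02 and 0.02 m and y of oil_bottle in the frame of caddy_three between -0.02 and 0.02 m and z of oil_bottle in the frame of caddy_three between 0.002 and 0.01 m and ((x of salt_shaker in the frame of caddy_three between -0.02 and 0.02 m and y of salt_shaker in the frame of caddy_three between 0.062 and 0.102 m and z of salt_shaker in the frame of caddy_three between 0.002 and 0.01 m and x of pepper_mill in the frame of caddy_three between -0.02 and 0.02 m and y of pepper_mill in the frame of caddy_three between -0.102 and -0.062 m and z of pepper_mill in the frame of caddy_three between 0.002 and 0.01 m) or (x of salt_shaker in the frame of caddy_three between -0.02 and 0.02 m and y of salt_shaker in the frame of caddy_three between -0.102 and -0.062 m and z of salt_shaker in the frame of caddy_three between 0.002 and 0.01 m and x of pepper_mill in the frame of caddy_three between -0.02 and 0.02 m and y of pepper_mill in the frame of caddy_three between 0.062 and 0.102 m and z of pepper_mill in the frame of caddy_three between 0.002 and 0.01 m)) and ((x of honey_jar in the frame of caddy_two between -0.02 and 0.02 m and y of honey_jar in the frame of caddy_two between 0.021 and 0.061 m and z of honey_jar in the frame of caddy_two between 0.002 and 0.01 m and x of sugar_pourer in the frame of caddy_two between -0.02 and 0.02 m and y of sugar_pourer in the frame of caddy_two between -0.061 and -0.021 m and z of sugar_pourer in the frame of caddy_two between 0.002 and 0.01 m) or (x of honey_jar in the frame of caddy_two between -0.02 and 0.02 m and y of honey_jar in the frame of caddy_two between -0.061 and -0.021 m and z of honey_jar in the frame of caddy_two between 0.002 and 0.01 m and x of sugar_pourer in the frame of caddy_two between -0.02 and 0.02 m and y of sugar_pourer in the frame of caddy_two between 0.021 and 0.061 m and z of sugar_pourer in the frame of caddy_two between 0.002 and 0.01 m)) and angle between each of oil_bottle, salt_shaker, pepper_mill, honey_jar, sugar_pourer, vinegar_bottle, jam_jar's own z axis and vertical below 0.1 rad and linear speed of each of oil_bottle, salt_shaker, pepper_mill, honey_jar, sugar_pourer, vinegar_bottle, jam_jar below 0.02 m/s and angular speed of each of oil_bottle, salt_shaker, pepper_mill, honey_jar, sugar_pourer, vinegar_bottle, jam_jar below 0.5 rad/s and distance of each of vinegar_bottle, jam_jar from where it was at the start of the episode below 0.03 m); the robot touches nothing.
It fails at once if the vinegar bottle is shifted by more than 30 mm or tipped (distance of vinegar_bottle from where it was at the start of the episode above 0.03 m or angle between vinegar_bottle's own z axis and vertical above 0.35 rad).
It fails at once if the jam jar is shifted by more than 30 mm or tipped (distance of jam_jar from where it was at the start of the episode above 0.03 m or angle between jam_jar's own z axis and vertical above 0.35 rad).
It fails at once if one of the five items falls: moves faster than 0.45 m/s with the fingers not touching it ((linear speed of oil_bottle above 0.45 m/s and contact force between the fingers and oil_bottle below 0.05 N) or (linear speed of salt_shaker above 0.45 m/s and contact force between the fingers and salt_shaker below 0.05 N) or (linear speed of pepper_mill above 0.45 m/s and contact force between the fingers and pepper_mill below 0.05 N) or (linear speed of honey_jar above 0.45 m/s and contact force between the fingers and honey_jar below 0.05 N) or (linear speed of sugar_pourer above 0.45 m/s and contact force between the fingers and sugar_pourer below 0.05 N)).
It also fails if it takes over 128 s, if anything falls off the work surface, if the arm or the gripper's body presses on something with over 40 N, if the wrist force passes 120 N, or if a joint passes its speed limit or range.

## Working session

There is one attempt and no reset: what is moved stays moved. The work goes in short steps, Python scripts to look and compute and a tool call to move; the robot and the scene stay as the last step left them, time stands still between calls to the robot, and variables do not carry over. Pictures are saved under pics/ and viewed, at most 14 in all, crops included, and the job is handed in when it is done.

Besides the shell and the picture viewer there is one more tool, called after "Emit:" by a JSON object that holds its "op" and its "data". servo_tool: Moves the arm, as the interface text tells. Its arguments: {"type":"object","properties":{"commands":{"type":"string"},"newtons":{"type":"number"}},"required":["commands"]}

```bash
mkdir -p pics; cat > h.py <<'E'
from station import *
import numpy as np, cv2
def ray(px,cam):
    c=get_calibration(cam);K=np.array([[c['fx'],0,c['cx']],[0,c['fy'],c['cy']],[0,0,1]])
    u=cv2.undistortPoints(np.array([[px]],float),K,np.array(c['D'],float)).ravel()
    T=np.array(c['cam_to_world']);return T[:3,3],T[:3,:3]@np.array([u[0],u[1],1])
def at(px,cam,z):
    o,d=ray(px,cam);return (o+d*(z-o[2])/d[2])
def proj(p,cam):
    c=get_calibration(cam);K=np.array([[c['fx'],0,c['cx']],[0,c['fy'],c['cy']],[0,0,1]])
    T=np.linalg.inv(np.array(c['cam_to_world']));
    return cv2.projectPoints(np.array(p,float).reshape(-1,1,3),cv2.Rodrigues(T[:3,:3])[0],T[:3,3],K,np.array(c['D'],float))[0].reshape(-1,2)
E
python3 - <<'E'
from h import *
s=state();print(s['time_s'],s['tool_pos'],s['orientation'],s['width'])
N=['caddy_three','caddy_two','oil_bottle','salt_shaker','pepper_mill','honey_jar','sugar_pourer','vinegar_bottle','jam_jar']
for cam in['top','scene']:
    cv2.imwrite(f'pics/{cam}0.png',camera(cam))
    print(cam,get_calibration(cam)['cam_to_world'])
    for n in N:
        for d in place_of(n,cam)[:3]:
            if d['conf']>.2: print(cam,n,round(d['conf'],2),np.round(d['pixel']),np.round(at(d['pixel'],cam,0)[:2],3))
E
```

```text
0.0 [0.21231034 0.58727991 0.25247272] [ 1.72583921e-01  9.84994445e-01 -8.53756438e-04 -7.38218770e-05] 0.08564059465092569
top [[-0.00711396 -0.98621792  0.16529855  0.4308797 ]
 [-0.99996837  0.00760389  0.0023313  -0.0028564 ]
 [-0.00355609 -0.16527674 -0.98624082  1.09106529]
 [ 0.          0.          0.          1.        ]]
top caddy_three 0.96 [332. 256.] [ 0.472 -0.147]
top caddy_two 0.71 [221. 267.] [0.445 0.164]
top oil_bottle 0.79 [232. 188.] [0.67  0.137]
top salt_shaker 0.91 [136. 237.] [0.53  0.409]
top pepper_mill 0.79 [426. 237.] [ 0.524 -0.417]
top honey_jar 0.72 [324. 189.] [ 0.665 -0.131]
top sugar_pourer 0.75 [174. 207.] [0.616 0.303]
top sugar_pourer 0.46 [286. 184.] [ 0.681 -0.021]
top vinegar_bottle 0.77 [288. 185.] [ 0.678 -0.025]
top vinegar_bottle 0.53 [232. 191.] [0.662 0.139]
top jam_jar 0.89 [354. 160.] [ 0.753 -0.221]
top jam_jar 0.88 [382. 201.] [ 0.629 -0.296]
top jam_jar 0.79 [420. 198.] [ 0.636 -0.406]
scene [[ 0.86574823  0.37975814 -0.32598122  0.89429817]
 [ 0.50015784 -0.63313851  0.5907434  -0.52502389]
 [ 0.01794835 -0.67447712 -0.73807755  0.69741082]
 [ 0.          0.          0.          1.        ]]
scene caddy_three 0.74 [197. 235.] [ 0.472 -0.146]
scene caddy_three 0.74 [323. 189.] [0.656 0.137]
scene caddy_two 0.85 [258. 155.] [0.443 0.166]
scene oil_bottle 0.59 [324. 192.] [0.663 0.131]
scene salt_shaker 0.48 [196. 237.] [ 0.473 -0.151]
scene pepper_mill 0.82 [127. 349.] [ 0.525 -0.427]
scene honey_jar 0.76 [270. 262.] [ 0.653 -0.123]
scene honey_jar 0.21 [323. 186.] [0.652 0.15 ]
scene sugar_pourer 0.77 [332. 150.] [0.611 0.293]
scene vinegar_bottle 0.58 [304. 235.] [ 0.684 -0.019]
scene vinegar_bottle 0.38 [214. 318.] [ 0.628 -0.292]
scene jam_jar 0.85 [182. 372.] [ 0.639 -0.406]
scene jam_jar 0.75 [284. 322.] [ 0.75 -0.23]
scene jam_jar 0.61 [212. 320.] [ 0.626 -0.297]
```

View pics/top0.png

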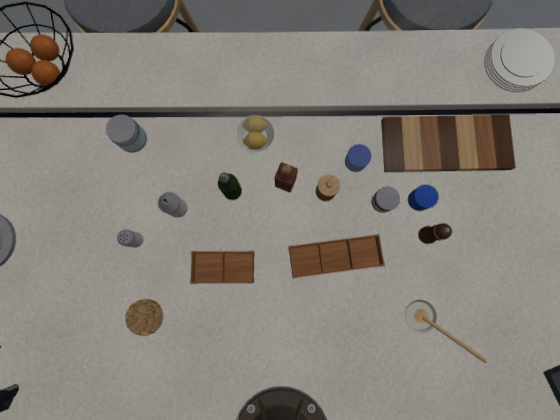

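View pics/scene0.png

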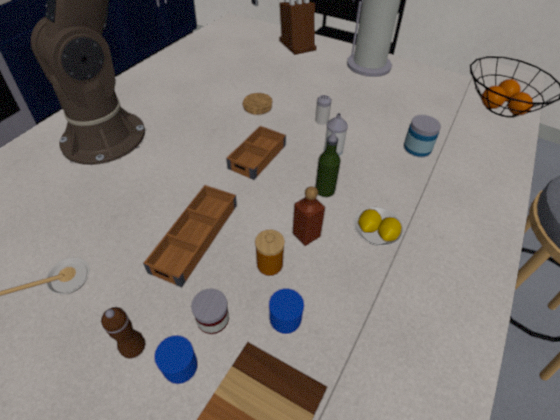

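Top view: honey (328,187), oil (230,186), sugar (172,204), salt (129,238) and pepper (435,233). The vinegar bottle is at (286,177). The real jam jar (pale lid, label) is at (386,199), with blue look-alikes at (358,157) and (424,197). The caddies are at (222,267) and (336,256). I'll refine the positions with silhouette fits.

```bash
cat > fit.py <<'E'
from h import *
from scipy.optimize import least_squares, minimize
P={'oil_bottle':([(27,0),(27,105),(13,130),(13,165),(4,190)],.664,.134),'salt_shaker':([(22,0),(22,76),(10,85)],.53,.409),
'pepper_mill':([(25,0),(17,45),(21,78),(21,108),(20,120),(4,140)],.525,-.422),'honey_jar':([(29,0),(29,76),(30,80),(30,90),(8,106)],.659,-.127),
'sugar_pourer':([(28,0),(28,82),(29,82),(29,90),(5,123)],.613,.298)}
th=np.linspace(0,2*np.pi,40)
def pts(n,x,y): return np.concatenate([np.c_[x+r/1e3*np.cos(th),y+r/1e3*np.sin(th),0*th+z/1e3] for r,z in P[n][0]])
def bb(n,x,y,c):
    q=proj(pts(n,x,y),c);return np.r_[q.min(0),q.max(0)]
if __name__=='__main__':
    for n,(_,x,y) in P.items():
        obs=[]
        for c in['top','scene']:
            camera(c)
            for d in recognise(n,c):
                b=np.array(d['bbox']);e=b-bb(n,x,y,c)
                if d['conf']>.2 and abs(e).max()<14: obs.append((c,b));break
        f=lambda p,o:np.concatenate([bb(n,*p,c)-b for c,b in o])
        for o in [obs]+[[k] for k in obs]:
            r=least_squares(f,[x,y],args=(o,),loss='soft_l1',diff_step=1e-3);print(n,[k[0] for k in o],np.round(r.x,4),np.round(r.fun,1))
    im=camera('top');hsv=cv2.cvtColor(im,cv2.COLOR_BGR2HSV)
    for n,L,(x,y) in[('three',.25,(.472,-.147)),('two',.168,(.444,.165))]:
        for c in['top','scene']:
            im=camera(c);hsv=cv2.cvtColor(im,cv2.COLOR_BGR2HSV)
            m=((hsv[...,1]>90)|(hsv[...,2]<60)).astype(np.uint8)
            def box(p):
                C,S=np.cos(p[2]),np.sin(p[2])
                return proj([[p[0]+C*a-S*b,p[1]+S*a+C*b,z] for a in(-.043,.043) for b in(-L/2,L/2) for z in(0,.04)],c)
            roi=np.zeros_like(m);u=proj([[x,y,.02]],c)[0];cv2.circle(roi,tuple(int(v) for v in u),int(72 if L>.2 else 46),1,-1);mm=m*roi
            k,lab,st,_=cv2.connectedComponentsWithStats(mm);mm=(lab==1+st[1:,4].argmax()).astype(np.uint8)
            def cost(p):
                h=np.zeros_like(m);cv2.fillConvexPoly(h,np.round(cv2.convexHull(box(p).astype(np.float32))*16).astype(np.int32),1,shift=4)
                return -(h&mm).sum()/(h|mm).sum()
            r=min((minimize(cost,[x,y,a],method='Nelder-Mead',options={'initial_simplex':[[x,y,a],[x+.01,y,a],[x,y+.01,a],[x,y,a+.06]]}) for a in(-.12,0,.12)),key=lambda r:r.fun)
            print(n,c,np.round(r.x,4),r.fun)
E
python3 fit.py
```

```text
oil_bottle ['top', 'scene'] [0.6658 0.1333] [ 1.4  1.6 -0.  -2.9 -0.2 -1.8  0.8 -0.1]
oil_bottle ['top'] [0.6662 0.1353] [ 0.6  1.5 -0.7 -3. ]
oil_bottle ['scene'] [0.6666 0.13  ] [-0.6 -1.   0.5  0.8]
salt_shaker ['top', 'scene'] [0.517  0.4091] [-0.8 -0.1  0.1  1.4 -0.3  2.5  0.9  1. ]
salt_shaker ['top'] [0.5188 0.4082] [-0.4 -0.7  0.5  0.8]
salt_shaker ['scene'] [0.512  0.4173] [-0.6  0.8  0.5 -0.8]
pepper_mill ['top', 'scene'] [ 0.5291 -0.4191] [-1.8 -0.   1.4 -0.   0.2 -4.  -0.3  2.9]
pepper_mill ['top'] [ 0.529  -0.4187] [-2.  -0.   1.3 -0. ]
pepper_mill ['scene'] [ 0.5306 -0.4206] [ 0.2 -2.8 -0.2  4. ]
honey_jar ['top', 'scene'] [ 0.6585 -0.1313] [-0.  -0.4 -0.8 -0.  -2.9  1.7  0.5 -0.6]
honey_jar ['top'] [ 0.6579 -0.1325] [ 0.4 -0.2 -0.4  0.2]
honey_jar ['scene'] [ 0.6597 -0.1289] [-1.7  1.2  1.7 -1.2]
sugar_pourer ['top', 'scene'] [0.6129 0.2947] [-0.9  0.4 -0.4 -1.4  0.   0.4 -2.   5. ]
sugar_pourer ['top'] [0.6116 0.2929] [-0.2  0.9  0.2 -1. ]
sugar_pourer ['scene'] [0.6103 0.3079] [ 1.2 -2.3 -1.   2.1]
three top [ 0.5431  0.0719 -2.12  ] 0.0
three scene [ 0.6731 -0.0537 -1.56  ] 0.0
two top [ 0.6007  0.1917 -0.92  ] 0.0
two scene [ 0.6007  0.1917 -0.92  ] 0.0fit.py:33: RuntimeWarning: overflow encountered in scalar negative
  return -(h&mm).sum()/(h|mm).sum()
```

```bash
sed -i 's/return -(h&mm).sum()\/(h|mm).sum()/return -float((h\&mm).sum())\/float((h|mm).sum())/' fit.py; sed -i "s/    for n,(_,x,y) in P.items():/    for n,(_,x,y) in ():/" fit.py; python3 fit.py
```

```text
three top [ 0.4722 -0.1553  0.131 ] -0.9340767464742539
three scene [ 0.4692 -0.1518  0.1505] -0.9378136591752128
two top [ 4.438e-01  1.551e-01 -1.000e-04] -0.9132093466857415
two scene [0.4418 0.1593 0.0493] -0.8984981874676333
```

Emit:
{"op": "servo_tool", "data": {"commands": "10 -6 0 0 0 -7 1;20 -12 0 0 0 -14 1;30.5 -17.8 -3 0 0 -62 1;30.5 -17.8 -5 0 0 -62 1;30.5 -17.8 -5 0 0 -62 1;30.5 -17.8 -5 0 0 -62 1;30.5 -17.8 -5 0 0 -62 1;30.5 -17.8 -5 0 0 -62 1;30.5 -17.8 -5 0 0 -62 1;30.5 -17.8 -5 0 0 -62 1;30.5 -17.8 -5 0 0 -62 1;30.5 -17.8 -5 0 0 -62 1", "newtons": 40}}

```text
time_s: 3.5
tool_pos: [0.5166, 0.4107, 0.2032]
orientation: [0.654, 0.756, -0.0, -0.0]
wrist_force: [0.0, 0.8, 0.6]
width: 0.0854
finger_force: 0.0
```

```bash
python3 - <<'E'
from h import *
s=state();q=s['orientation'];print(s['time_s'],s['tool_pos'],q,np.degrees(2*np.arctan2(q[1],q[0]))-90)
w=camera('wrist');cv2.imwrite('pics/w1.png',w)
for d in place_of('salt_shaker','wrist'): print(d['conf'],d['pixel'],at(d['pixel'],'wrist',0))
t=camera('top')
c=t[215:300,170:400].copy();k=3.4;big=cv2.resize(c,None,fx=k,fy=k,interpolation=cv2.INTER_CUBIC)
def box(x,y,a,L,z,col):
    C,S=np.cos(a),np.sin(a)
    p=proj([[x+C*u-S*v,y+S*u+C*v,z] for u,v in((-.043,-L/2),(.043,-L/2),(.043,L/2),(-.043,L/2))],'top')
    cv2.polylines(big,[np.round(((p-[170,215]+.5)*k-.5)).astype(np.int32)],True,col,1)
box(.4722,-.1553,.131,.25,.04,(0,255,0));box(.4722,-.147,.131,.25,.04,(255,0,0))
box(.4438,.1551,0,.168,.04,(0,255,0));box(.4438,.165,0,.168,.04,(255,0,0))
cv2.imwrite('pics/ov.png',big)
E
```

```text
3.5 [0.5166119  0.41067006 0.20321847] [ 6.54419793e-01  7.56131271e-01 -7.90679623e-05 -4.78057233e-04] 8.248647908104445
0.59 [287.9, 186.7] [0.52336377 0.40870668 0.        ]
```

View pics/ov.png

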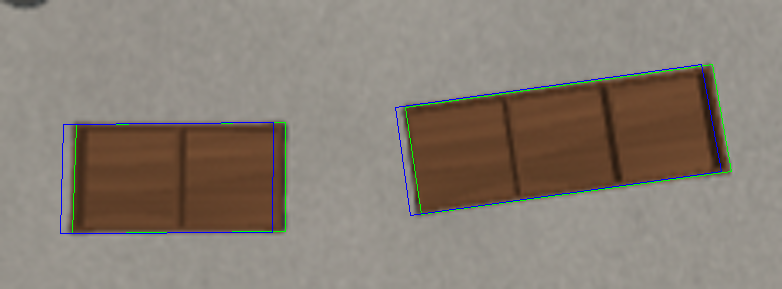

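View pics/w1.png

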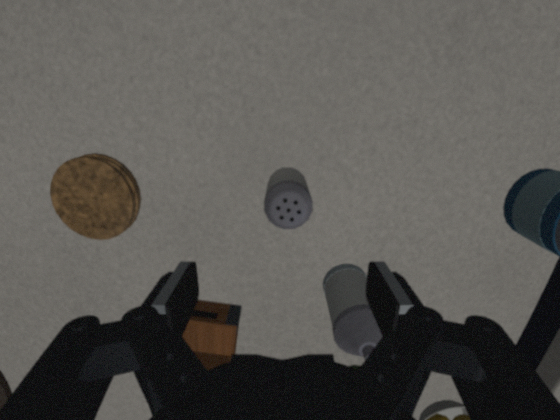

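Green outlines fit both caddies. In the wrist view the salt cap centre is at (289,209).

```bash
python3 - <<'E'
from h import *
print(at([289,209],'wrist',.083), at([288,175],'wrist',0))
C=lambda x,y,a,v:(round(x-np.sin(a)*v,4),round(y+np.cos(a)*v,4))
print([C(.4715,-.154,.135,v) for v in(-.082,0,.082)],[C(.443,.1565,.01,v) for v in(-.041,.041)])
E
```

```text
[0.52269039 0.41022937 0.083     ] [0.52158509 0.4219172  0.        ]
[(np.float64(0.4825), np.float64(-0.2353)), (np.float64(0.4715), np.float64(-0.154)), (np.float64(0.4605), np.float64(-0.0727))] [(np.float64(0.4434), np.float64(0.1155)), (np.float64(0.4426), np.float64(0.1975))]
```

Emit:
{"op": "servo_tool", "data": {"commands": "0.4 0 -4 0 0 0 1;0.4 0 -8 0 0 0 1;0.4 0 -11 0 0 0 1;0.4 0 -13.5 0 0 0 1;0.4 0 -13.5 0 0 0 1;0.4 0 -13.5 0 0 0 -1;0.4 0 -13.5 0 0 0 -1;0.4 0 -13.5 0 0 0 -1;0.4 0 -13.5 0 0 0 -1;0.4 0 -13.5 0 0 0 -1;0.4 0 -13.5 0 0 0 -1;0.4 0 -13.5 0 0 0 -1", "newtons": 40}}

```text
time_s: 4.65
tool_pos: [0.5224, 0.4109, 0.0708]
orientation: [0.655, 0.756, 0.002, 0.0]
wrist_force: [-1.3, -0.3, 4.9]
width: 0.043
finger_force: 40.0
```

Emit:
{"op": "servo_tool", "data": {"commands": "0 0 3 0 0 0 -1;0 0 6 0 0 0 -1;0 -3 9 0 0 0 -1;-1 -7 10 0 0 0 -1;-2 -11 10 0 0 0 -1;-2.5 -15 10 0 0 0 -1;-3 -19 10 0 0 0 -1;-3.5 -23 10 0 0 0 -1;-4 -27 10 0 0 0 -1;-4.5 -31 10 0 0 0 -1;-5 -35 10 0 0 0 -1;-5.5 -39 10 0 0 0 -1"}}

```text
time_s: 5.65
tool_pos: [0.4664, 0.0181, 0.1697]
orientation: [0.655, 0.755, 0.001, 0.001]
wrist_force: [0.8, -1.0, -0.5]
width: 0.0428
finger_force: 41.5
```

Emit:
{"op": "servo_tool", "data": {"commands": "-0.3 -3.5 0 0 0 0 -1;-0.5 -6.5 0 0 0 0 -1;-0.7 -8.5 0 0 0 0 -1;-0.7 -9.4 0 0 0 0 -1;-0.7 -9.4 0 0 0 0 -1;-0.7 -9.4 0 0 0 0 -1;-0.7 -9.4 0 0 0 0 -1"}}

```text
time_s: 6.23
tool_pos: [0.4599, -0.0725, 0.1685]
orientation: [0.654, 0.756, 0.0, -0.0]
wrist_force: [0.9, 0.9, -0.5]
width: 0.0425
finger_force: 41.5
```

Emit:
{"op": "servo_tool", "data": {"commands": "0 0 -3 0 0 0 -1;0 0 -6 0 0 0 -1;0 0 -7.5 0 0 0 -1;0 0 -8.3 0 0 0 -1;0 0 -8.7 0 0 0 -1;0 0 -8.7 0 0 0 -1;0 0 -8.7 0 0 0 -1"}}

```text
time_s: 6.82
tool_pos: [0.4601, -0.0738, 0.082]
orientation: [0.655, 0.756, 0.0, 0.0]
wrist_force: [-0.8, 0.5, -1.6]
width: 0.0423
finger_force: 41.5
```

```bash
python3 - <<'E'
from h import *
w=camera('wrist');cv2.imwrite('pics/w2.png',w)
s=state();print(s['tool_pos'],s['wrist_force'])
E
```

```text
[ 0.46025382 -0.07393498  0.08219297] [-0.24122242 -0.00662389 -1.59642426]
```

View pics/w2.png

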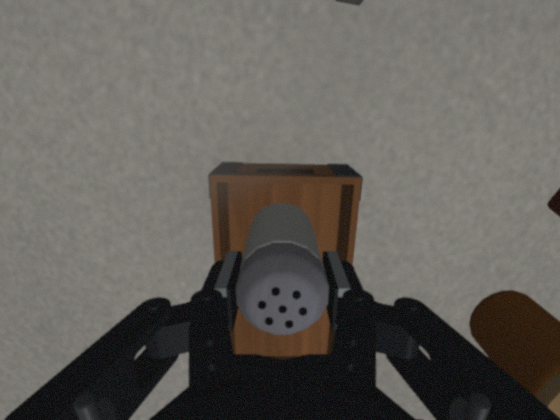

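The salt shaker is centred across the section: its base is at column 283 and the caddy walls at 212–360. Lowering it.

Emit:
{"op": "servo_tool", "data": {"commands": "0 0 -0.2 0 0 0 -1;0 0 -0.3 0 0 0 -1;0 0 -0.4 0 0 0 -1;0 0 -0.5 0 0 0 -1;0 0 -0.6 0 0 0 -1;0 0 -0.6 0 0 0 -1;0 0 -0.6 0 0 0 -1"}}

```text
time_s: 7.45
tool_pos: [0.4597, -0.0744, 0.0766]
orientation: [0.655, 0.755, 0.001, 0.0]
wrist_force: [-5.9, 1.1, 22.6]
width: 0.0425
finger_force: 44.0
```

Emit:
{"op": "servo_tool", "data": {"commands": "0 0 0.1 0 0 0 0.2;0 0 0.1 0 0 0 0.6;0 0 0.1 0 0 0 1;0 0 0.1 0 0 0 1;0 0 0.1 0 0 0 1;0 0 3 0 0 0 1;0 0 7 0 0 0 1;0 0 11 0 0 0 1;1 -3 13.5 0 0 0 1;2 -7 13.5 0 0 0 1;3 -11 13.5 0 0 0 1;4 -15 13.5 0 0 0 1"}}

```text
time_s: 8.45
tool_pos: [0.5002, -0.2255, 0.211]
orientation: [0.654, 0.756, 0.001, 0.001]
wrist_force: [1.3, 0.2, 0.3]
width: 0.0856
finger_force: 0.0
```

Emit:
{"op": "servo_tool", "data": {"commands": "1 -4 0 0 0 0 1;2 -8 0 0 0 0 1;2.5 -12 0 0 0 0 1;2.9 -15 0 0 0 0 1;2.9 -16 0 0 0 0 1;2.9 -16 0 0 0 0 1;2.9 -16 0 0 0 0 1;2.9 -16 0 0 0 0 1;2.9 -16 0 0 0 0 1"}}

```text
time_s: 9.2
tool_pos: [0.5291, -0.382, 0.2103]
orientation: [0.654, 0.756, 0.001, -0.0]
wrist_force: [-0.2, 0.6, -0.6]
width: 0.0856
finger_force: 0.0
```

```bash
python3 - <<'E'
from h import *
s=state();print(s['tool_pos'])
w=camera('wrist');cv2.imwrite('pics/w3.png',w)
for d in place_of('pepper_mill','wrist')[:2]: print(d['conf'],d['pixel'],at(d['pixel'],'wrist',0))
E
```

```text
[ 0.52907533 -0.38200599  0.21025871]
0.78 [276.5, 211.6] [ 0.52813797 -0.41906732  0.        ]
```

View pics/w3.png

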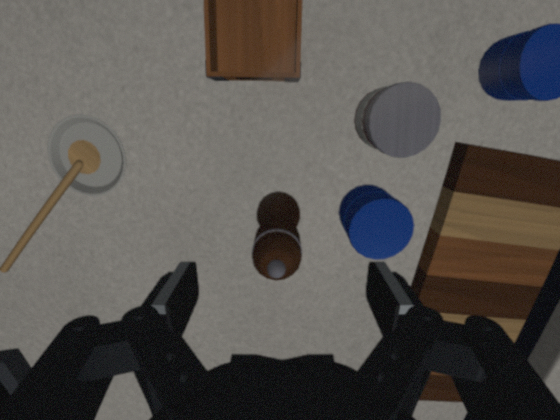

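The pepper mill's foot is at (278,212), which puts it at (0.528,-0.419), matching the fit.

Emit:
{"op": "servo_tool", "data": {"commands": "-0.1 -3.7 0 0 0 0 1;-0.1 -3.7 0 0 0 0 1;-0.1 -3.7 -3 0 0 0 1;-0.1 -3.7 -7 0 0 0 1;-0.1 -3.7 -10 0 0 0 1;-0.1 -3.7 -11.3 0 0 0 1;-0.1 -3.7 -11.3 0 0 0 1;-0.1 -3.7 -11.3 0 0 0 -1;-0.1 -3.7 -11.3 0 0 0 -1;-0.1 -3.7 -11.3 0 0 0 -1;-0.1 -3.7 -11.3 0 0 0 -1;-0.1 -3.7 -11.3 0 0 0 -1"}}

```text
time_s: 10.3
tool_pos: [0.5287, -0.422, 0.0996]
orientation: [0.655, 0.756, 0.0, 0.002]
wrist_force: [0.2, -0.1, 5.0]
width: 0.0411
finger_force: 39.9
```

Emit:
{"op": "servo_tool", "data": {"commands": "0 0 0 0 0 0 -1;0 0 0 0 0 0 -1"}}

```text
time_s: 10.47
tool_pos: [0.5288, -0.4221, 0.0996]
orientation: [0.655, 0.755, 0.0, 0.002]
wrist_force: [0.9, -0.5, 6.2]
width: 0.0408
finger_force: 39.9
```

Emit:
{"op": "servo_tool", "data": {"commands": "0 0 3 0 0 0 -1;0 0 6 0 0 0 -1;-1 2 8 0 0 0 -1;-2 5.5 8 0 0 0 -1;-3 9.5 8 0 0 0 -1;-4 13.5 8 0 0 0 -1;-4.6 17 8 0 0 0 -1;-4.6 18.4 8 0 0 0 -1;-4.6 18.4 8 0 0 0 -1;-4.6 18.4 8 0 0 0 -1;-4.6 18.4 8 0 0 0 -1"}}

```text
time_s: 11.38
tool_pos: [0.4818, -0.2383, 0.1781]
orientation: [0.655, 0.755, 0.0, 0.001]
wrist_force: [-0.4, -0.6, -2.4]
width: 0.0408
finger_force: 41.2
```

Emit:
{"op": "servo_tool", "data": {"commands": "0 0 -3 0 0 0 -1;0 0 -5.5 0 0 0 -1;0 0 -6.3 0 0 0 -1;0 0 -6.7 0 0 0 -1;0 0 -6.7 0 0 0 -1;0 0 -6.7 0 0 0 -1"}}

```text
time_s: 11.88
tool_pos: [0.4819, -0.2382, 0.1112]
orientation: [0.656, 0.755, 0.0, 0.001]
wrist_force: [0.5, -0.0, -2.2]
width: 0.0411
finger_force: 41.2
```

Emit:
{"op": "servo_tool", "data": {"commands": "0 0.1 -0.2 0 0 0 -1;0 0.1 -0.3 0 0 0 -1;0 0.1 -0.4 0 0 0 -1;0 0.1 -0.5 0 0 0 -1;0 0.1 -0.6 0 0 0 -1;0 0.1 -0.6 0 0 0 -1;0 0.1 -0.6 0 0 0 -1"}}

```text
time_s: 12.47
tool_pos: [0.482, -0.2365, 0.1054]
orientation: [0.655, 0.755, 0.0, 0.001]
wrist_force: [-1.9, 1.5, 11.5]
width: 0.0411
finger_force: 41.7
```

```bash
python3 - <<'E'
from h import *
w=camera('wrist')
t=camera('top')[190:300,180:400];s=camera('scene')[120:380,80:380]
big=cv2.resize(t,None,fx=2,fy=2);s=cv2.resize(s,None,fx=1,fy=1);w=cv2.resize(w,None,fx=.6,fy=.6)
C=np.zeros((600,800,3),np.uint8);C[:220,:440]=big;C[:260,450:750]=s;C[300:552,:336]=w;cv2.imwrite('pics/c4.png',C)
E
```

```text
(no output)
```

View pics/c4.png

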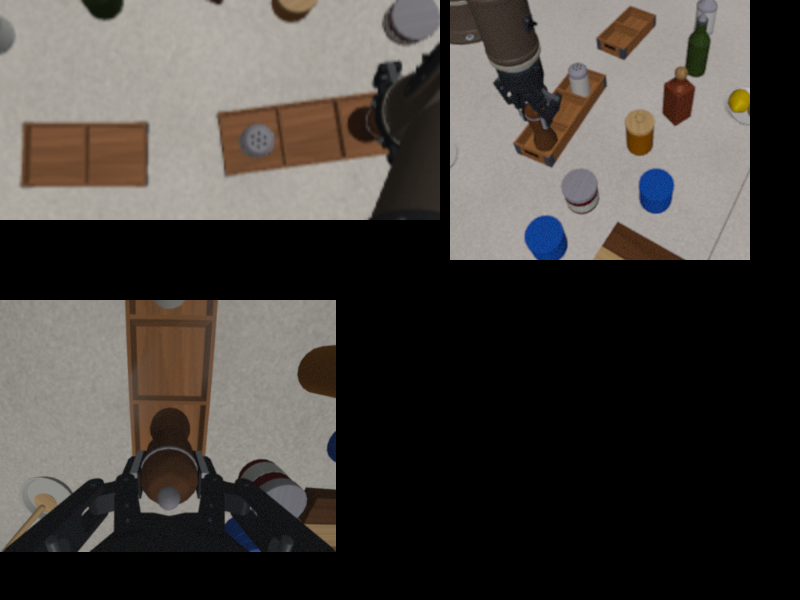

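```bash
python3 - <<'E'
from h import *
w=camera('wrist')
def L(x,y,z):
    C,S=np.cos(.135),np.sin(.135);return [.4715+C*x-S*y,-.154+S*x+C*y,z]
k=2.;big=cv2.resize(w,None,fx=k,fy=k)
def poly(p,c): cv2.polylines(big,[np.round(proj(p,'wrist')*k).astype(np.int32)],True,c,1)
for y0 in(-.082,0,.082):
  for z in(.006,.04): poly([L(a,y0+b,z) for a,b in((-.039,-.039),(.039,-.039),(.039,.039),(-.039,.039))],(0,255,0))
th=np.linspace(0,6.28,40)
poly([L(.025*np.cos(t),-.082+.025*np.sin(t),.007) for t in th],(0,255,255))
cv2.imwrite('pics/w5.png',big[0:600,170:970])
s=state();print(np.degrees(2*np.arctan2(s['orientation'][1],s['orientation'][0]))-90)
E
```

```text
8.123743082196881
```

View pics/w5.png

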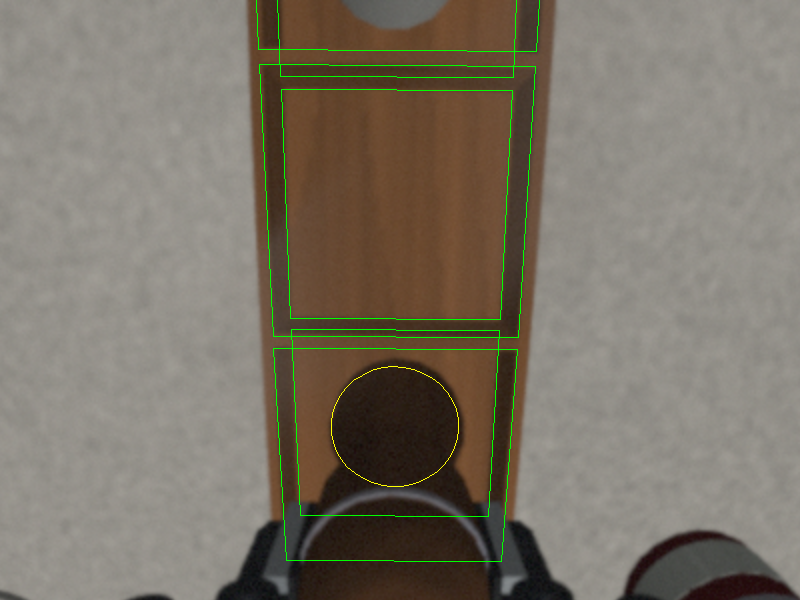

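The pepper mill's foot matches the yellow target ring to within about 2 mm, and the caddy fit is confirmed. Releasing it and going to the oil bottle.

Emit:
{"op": "servo_tool", "data": {"commands": "0 0 0.1 0 0 0 0.2;0 0 0.1 0 0 0 0.6;0 0 0.1 0 0 0 1;0 0 0.1 0 0 0 1;0 0 0.1 0 0 0 1;0 0 3 0 0 0 1;0 0 7 0 0 0 1;0 0 11 0 0 0 1;0 0 15 0 0 0 1;1.5 3 15 0 0 0 1;3.5 6.5 15 0 0 0 1;5.5 10 15 0 0 0 1"}}

```text
time_s: 13.67
tool_pos: [0.537, -0.1358, 0.2555]
orientation: [0.656, 0.755, 0.001, 0.001]
wrist_force: [1.9, -0.0, -0.2]
width: 0.085
finger_force: 0.0
```

Emit:
{"op": "servo_tool", "data": {"commands": "1.5 3.5 0 0 0 0 1;3 7 0 0 0 0 1;4.5 10.5 0 0 0 0 1;6 14 0 0 0 0 1;7.5 17.5 0 0 0 0 1;9 20 0 0 0 0 1;11 22 0 0 0 0 1;12.9 23 0 0 0 0 1;12.9 23 0 0 0 0 1;12.9 23 0 0 0 0 1;12.9 23 0 0 0 0 1;12.9 23 0 0 0 0 1"}}

```text
time_s: 14.67
tool_pos: [0.6648, 0.0924, 0.2544]
orientation: [0.656, 0.755, -0.0, -0.0]
wrist_force: [-0.4, -0.0, 0.1]
width: 0.0856
finger_force: 0.0
```

```bash
cat > ck.py <<'E'
import sys
from fit import *
n=sys.argv[1];s=state();print(s['time_s'],s['tool_pos'])
w=camera('wrist');x,y=float(sys.argv[2]),float(sys.argv[3])
for d in place_of(n,'wrist')[:2]: print(d['conf'],d['pixel'],at(d['pixel'],'wrist',0))
for d in recognise(n,'wrist')[:2]:
    r=least_squares(lambda p:bb(n,*p,'wrist')-d['bbox'],[x,y],loss='soft_l1',diff_step=1e-3);print(d['conf'],r.x,r.fun)
k=1.4;big=cv2.resize(w,None,fx=k,fy=k)
for r,z in P[n][0]:
    cv2.polylines(big,[np.round(proj(np.c_[x+r/1e3*np.cos(th),y+r/1e3*np.sin(th),0*th+z/1e3],'wrist')*k).astype(np.int32)],True,(0,255,255),1)
cv2.imwrite(f'pics/k_{n}.png',big)
E
python3 ck.py oil_bottle .666 .134
```

```text
14.6667 [0.66480685 0.09240281 0.2544026 ]
0.97 [286.3, 137.9] [0.66425824 0.13844585 0.        ]
0.87 [0.66272749 0.13875666] [-2.18396644 -3.36780191  2.20815683  1.48673707]
0.53 [ 0.49375642 -0.30891553] [-1.62809467 -0.89510385 28.55924855 93.09286266]
```

View pics/k_oil_bottle.png

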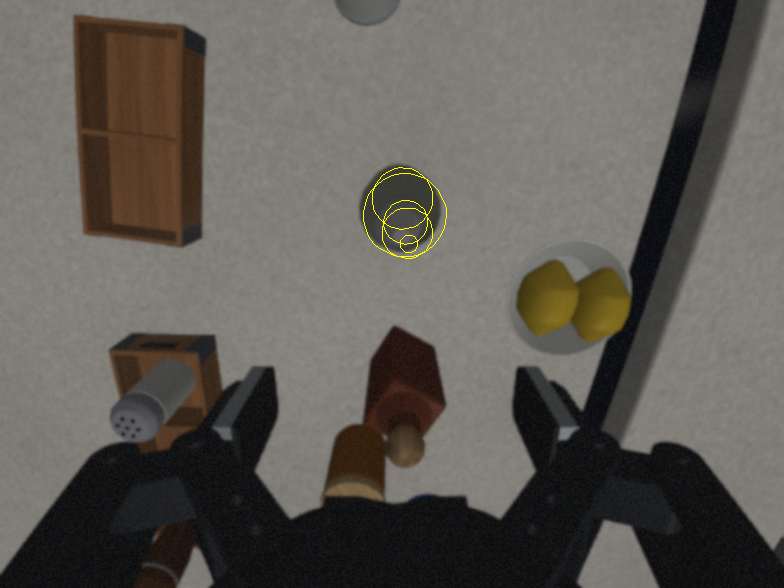

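The bottle sits about 3 mm left of and above the overlay, so I'll use (0.663, 0.137).

Emit:
{"op": "servo_tool", "data": {"commands": "-0.1 3.5 0 0 0 0 1;-0.2 4.5 0 0 0 0 1;-0.2 4.5 0 0 0 0 1;-0.2 4.5 -3 0 0 0 1;-0.2 4.5 -6 0 0 0 1;-0.2 4.5 -8.5 0 0 0 1;-0.2 4.5 -10.2 0 0 0 1;-0.2 4.5 -10.2 0 0 0 1;-0.2 4.5 -10.2 0 0 0 -1;-0.2 4.5 -10.2 0 0 0 -1;-0.2 4.5 -10.2 0 0 0 -1;-0.2 4.5 -10.2 0 0 0 -1"}}

```text
time_s: 15.82
tool_pos: [0.6643, 0.1388, 0.154]
orientation: [0.655, 0.755, 0.001, 0.001]
wrist_force: [-0.2, -0.4, 0.2]
width: 0.0387
finger_force: 0.0
```

Emit:
{"op": "servo_tool", "data": {"commands": "0 0 0 0 0 0 -1;0 0 0 0 0 0 -1;0 0 0 0 0 0 -1;0 0 0 0 0 0 -1", "newtons": 60}}

```text
time_s: 16.15
tool_pos: [0.6635, 0.1388, 0.1537]
orientation: [0.655, 0.755, 0.0, 0.0]
wrist_force: [-3.0, 0.1, 7.4]
width: 0.0252
finger_force: 58.4
```

Emit:
{"op": "servo_tool", "data": {"commands": "0 0 3 0 0 0 -1;0 0 6.5 0 0 0 -1;0 0 10 0 0 0 -1;-1 -1 12 0 0 0 -1;-3 -4 12 0 0 0 -1;-5 -7 12 0 0 0 -1;-7 -10 12 0 0 0 -1;-9 -13 12 0 0 0 -1;-11 -16 12 0 0 0 -1;-13 -19 12 0 0 0 -1;-15 -22 12 0 0 0 -1;-17 -25 12 0 0 0 -1"}}

```text
time_s: 17.15
tool_pos: [0.4917, -0.1124, 0.2722]
orientation: [0.655, 0.755, 0.0, -0.0]
wrist_force: [0.7, -0.9, -5.7]
width: 0.0246
finger_force: 61.0
```

Emit:
{"op": "servo_tool", "data": {"commands": "-1.5 -2.7 0 0 0 0 -1;-2.2 -4.2 0 0 0 0 -1;-2.2 -4.2 0 0 0 0 -1;-2.2 -4.2 0 0 0 0 -1;-2.2 -4.2 0 0 0 0 -1;-2.2 -4.2 0 0 0 0 -1"}}

```text
time_s: 17.65
tool_pos: [0.4718, -0.152, 0.2722]
orientation: [0.655, 0.756, 0.0, -0.0]
wrist_force: [0.2, 0.3, -4.7]
width: 0.0249
finger_force: 61.0
```

Emit:
{"op": "servo_tool", "data": {"commands": "0 -0.2 -3 0 0 0 -1;0 -0.2 -6 0 0 0 -1;0 -0.2 -8.5 0 0 0 -1;0 -0.2 -10 0 0 0 -1;0 -0.2 -10.7 0 0 0 -1;0 -0.2 -10.7 0 0 0 -1;0 -0.2 -10.7 0 0 0 -1;0 -0.2 -10.9 0 0 0 -1;0 -0.2 -11.1 0 0 0 -1;0 -0.2 -11.3 0 0 0 -1;0 -0.2 -11.3 0 0 0 -1;0 -0.2 -11.3 0 0 0 -1"}}

```text
time_s: 18.65
tool_pos: [0.4717, -0.1553, 0.1596]
orientation: [0.655, 0.755, 0.0, 0.0]
wrist_force: [0.4, 0.1, -4.8]
width: 0.025
finger_force: 61.0
```

Emit:
{"op": "servo_tool", "data": {"commands": "0 0 -0.1 0 0 0 -1;0 0 -0.2 0 0 0 -1;0 0 -0.2 0 0 0 -1;0 0 -0.2 0 0 0 -1"}}

```text
time_s: 18.98
tool_pos: [0.4722, -0.1559, 0.1595]
orientation: [0.655, 0.755, 0.001, 0.001]
wrist_force: [-6.2, 0.1, 23.0]
width: 0.0245
finger_force: 64.9
```

Emit:
{"op": "servo_tool", "data": {"commands": "0 0 0.1 0 0 0 0;0 0 0.1 0 0 0 0.3;0 0 0.1 0 0 0 1;0 0 0.1 0 0 0 1;0 0 0.1 0 0 0 1;0 0 3 0 0 0 1;0 0 6 0 0 0 1;0 0 9 0 0 -2 1;3 0 9 0 0 -4 1;6.5 -0.5 9 0 0 -6 1;10 -1 9 0 0 -7.5 1;13 -1 9 0 0 -7.5 1"}}

```text
time_s: 19.98
tool_pos: [0.6035, -0.1657, 0.2474]
orientation: [0.704, 0.71, 0.0, 0.001]
wrist_force: [0.1, 0.7, 0.4]
width: 0.0854
finger_force: 0.0
```

Emit:
{"op": "servo_tool", "data": {"commands": "3 -0.2 0 0 0 0 1;5.6 -0.5 -2 0 0 0 1;5.6 -0.5 -2 0 0 0 1;5.6 -0.5 -2 0 0 0 1;5.6 -0.5 -2 0 0 0 1;5.6 -0.5 -2 0 0 0 1"}}

```text
time_s: 20.48
tool_pos: [0.6568, -0.1707, 0.2281]
orientation: [0.704, 0.711, 0.0, 0.0]
wrist_force: [0.1, 0.3, 0.6]
width: 0.0856
finger_force: 0.0
```

```bash
python3 ck.py honey_jar .6585 -.131
```

```text
20.4833 [ 0.65677451 -0.17068696  0.22807728]
0.55 [281.6, 141.2] [ 0.65678251 -0.12640118  0.        ]
0.71 [ 0.65670785 -0.13352512] [-1.11726203  5.31930065  1.12598421 -1.25157336]
```

View pics/k_honey_jar.png

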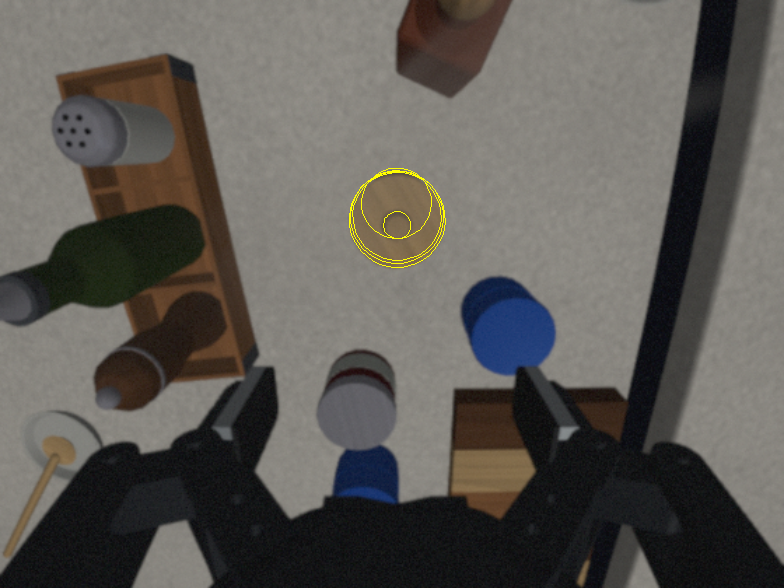

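The honey overlay fits exactly, and the three items in the long caddy stand upright.

Emit:
{"op": "servo_tool", "data": {"commands": "0.1 3 0 0 0 0 1;0.1 4 0 0 0 0 1;0.1 4 -2 0 0 0 1;0.1 4 -5 0 0 0 1;0.1 4 -8.5 0 0 0 1;0.1 4 -12 0 0 0 1;0.1 4 -14.5 0 0 0 1;0.1 4 -16 0 0 0 1;0.1 4 -16 0 0 0 1;0.1 4 -16 0 0 0 -1;0.1 4 -16 0 0 0 -1;0.1 4 -16 0 0 0 -1", "newtons": 50}}

```text
time_s: 21.63
tool_pos: [0.6595, -0.1306, 0.0695]
orientation: [0.703, 0.711, 0.001, 0.001]
wrist_force: [-1.1, -0.4, 1.8]
width: 0.0586
finger_force: 52.9
```

Emit:
{"op": "servo_tool", "data": {"commands": "0 0 0 0 0 0 -1;0 0 0 0 0 0 -1;0 0 0 0 0 0 -1"}}

```text
time_s: 21.88
tool_pos: [0.6595, -0.1305, 0.0694]
orientation: [0.703, 0.711, 0.001, 0.001]
wrist_force: [-2.4, 0.2, 7.3]
width: 0.0587
finger_force: 52.8
```

Emit:
{"op": "servo_tool", "data": {"commands": "0 0 3 0 0 0 -1;0 0 6 0 0 0 -1;-1 0 9 0 0 0 -1;-4 0 11 0 0 0 -1;-7.5 1 12 0 0 0 -1;-9.5 4.5 12 0 0 0 -1;-11.5 8 12 0 0 0 -1;-13.5 11.5 12 0 0 0 -1;-15.5 15 12 0 0 0 -1;-17.5 18 12 0 0 0 -1;-19.5 21 12 0 0 0 -1;-21 23.5 12 0 0 0 -1"}}

```text
time_s: 22.88
tool_pos: [0.4466, 0.1068, 0.1879]
orientation: [0.703, 0.711, 0.001, -0.0]
wrist_force: [0.9, 1.3, -3.0]
width: 0.0585
finger_force: 55.3
```

Emit:
{"op": "servo_tool", "data": {"commands": "-0.6 1.1 0 0 0 0 -1;-0.6 1.1 0 0 0 0 -1;-0.6 1.1 0 0 0 0 -1;-0.6 1.1 0 0 0 0 -1;-0.6 1.1 -3 0 0 0 -1;-0.6 1.1 -6 0 0 0 -1;-0.6 1.1 -8.5 0 0 0 -1;-0.6 1.1 -10 0 0 0 -1;-0.6 1.1 -10.4 0 0 0 -1;-0.6 1.1 -10.4 0 0 0 -1;-0.6 1.1 -10.4 0 0 0 -1"}}

```text
time_s: 23.8
tool_pos: [0.4433, 0.1151, 0.084]
orientation: [0.704, 0.71, 0.0, 0.0]
wrist_force: [-0.6, 0.3, -3.5]
width: 0.0586
finger_force: 55.2
```

Emit:
{"op": "servo_tool", "data": {"commands": "0 0 -0.3 0 0 0 -1;0 0 -0.5 0 0 0 -1;0 0 -0.6 0 0 0 -1;0 0 -0.7 0 0 0 -1;0 0 -0.8 0 0 0 -1;0 0 -0.9 0 0 0 -1;0 0 -0.9 0 0 0 -1;0 0 -0.9 0 0 0 -1"}}

```text
time_s: 24.47
tool_pos: [0.4426, 0.116, 0.0753]
orientation: [0.703, 0.711, 0.001, -0.0]
wrist_force: [-4.0, -0.2, 16.2]
width: 0.0587
finger_force: 55.8
```

Emit:
{"op": "servo_tool", "data": {"commands": "0 0 0.1 0 0 0 0.7;0 0 0.1 0 0 0 1;0 0 0.1 0 0 0 1;0 0 0.1 0 0 0 1;0 0 3 0 0 0 1;0 0 7 0 0 0 1;0 0 11 0 0 0 1;0 0 15 0 0 0 1;3 2.5 15 0 0 0 1;6 5 15 0 0 0 1;9 7.5 15 0 0 0 1;12 10 15 0 0 0 1"}}

```text
time_s: 25.47
tool_pos: [0.5636, 0.2174, 0.2248]
orientation: [0.703, 0.711, 0.001, -0.0]
wrist_force: [1.0, -0.2, 0.4]
width: 0.0852
finger_force: 0.0
```

Emit:
{"op": "servo_tool", "data": {"commands": "3 2.5 0 0 0 0 1;4.9 3.9 0 0 0 0 1;4.9 3.9 0 0 0 0 1;4.9 3.9 0 0 0 0 1;4.9 3.9 0 0 0 0 1;4.9 3.9 0 0 0 0 1"}}

```text
time_s: 25.97
tool_pos: [0.6108, 0.2537, 0.2244]
orientation: [0.704, 0.711, -0.0, -0.0]
wrist_force: [-0.1, -0.5, 1.0]
width: 0.0853
finger_force: 0.0
```

```bash
python3 ck.py sugar_pourer .612 .295
```

```text
25.9667 [0.61082191 0.25371258 0.22435751]
0.65 [287.3, 144.0] [0.61699817 0.2954097  0.        ]
0.89 [0.61396199 0.29466988] [-0.66370268  1.14705679  0.66751128 -0.74270552]
0.38 [0.44289421 0.14146094] [ -1.61975669 -21.57952418   8.82633187   2.67750586]
```

View pics/k_sugar_pourer.png

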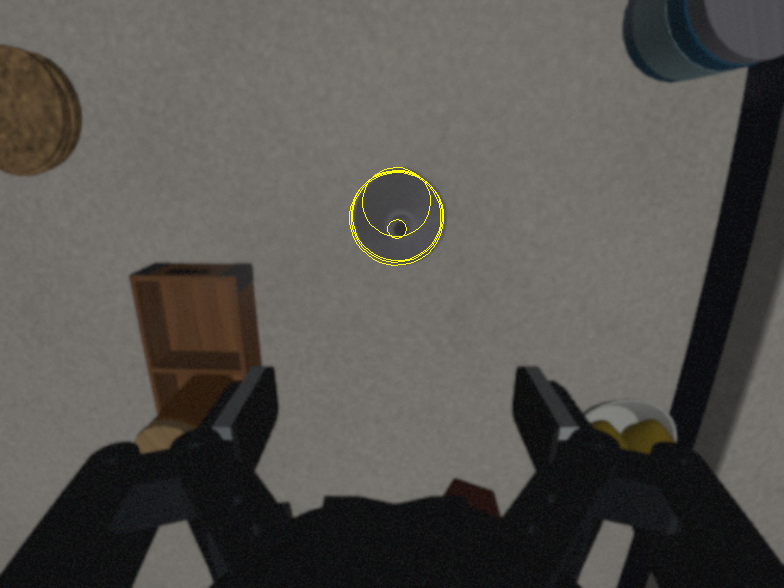

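The sugar overlay is within about 2 mm. I'll grip at 75 mm so the spout clears the gripper body.

Emit:
{"op": "servo_tool", "data": {"commands": "0.3 3.5 0 0 0 0 1;0.3 4.1 0 0 0 0 1;0.3 4.1 -2 0 0 0 1;0.3 4.1 -5 0 0 0 1;0.3 4.1 -8.5 0 0 0 1;0.3 4.1 -12 0 0 0 1;0.3 4.1 -14 0 0 0 1;0.3 4.1 -14.8 0 0 0 1;0.3 4.1 -14.8 0 0 0 1;0.3 4.1 -14.8 0 0 0 -1;0.3 4.1 -14.8 0 0 0 -1;0.3 4.1 -14.8 0 0 0 -1"}}

```text
time_s: 27.12
tool_pos: [0.6154, 0.2964, 0.0788]
orientation: [0.703, 0.711, 0.002, 0.0]
wrist_force: [-2.7, 0.1, 7.0]
width: 0.0556
finger_force: 51.4
```

Emit:
{"op": "servo_tool", "data": {"commands": "0 0 0 0 0 0 -1;0 0 0 0 0 0 -1;0 0 0 0 0 0 -1"}}

```text
time_s: 27.37
tool_pos: [0.6155, 0.2963, 0.0789]
orientation: [0.703, 0.711, 0.002, 0.0]
wrist_force: [-2.5, 0.1, 5.8]
width: 0.0556
finger_force: 51.9
```

Emit:
{"op": "servo_tool", "data": {"commands": "0 0 3 0 0 0 -1;0 0 6 0 0 0 -1;0 0 9 0 0 0 -1;-2 -1 11 0 0 0 -1;-5 -3 11 0 0 0 -1;-8 -5 11 0 0 0 -1;-11 -7 11 0 0 0 -1;-14 -8.5 11 0 0 0 -1;-16.5 -9.7 11 0 0 0 -1;-17.2 -9.7 11 0 0 0 -1;-17.2 -9.7 11 0 0 0 -1;-17.2 -9.7 11 0 0 0 -1"}}

```text
time_s: 28.37
tool_pos: [0.4432, 0.1995, 0.1875]
orientation: [0.703, 0.711, 0.001, 0.0]
wrist_force: [0.6, 0.3, -3.0]
width: 0.0552
finger_force: 55.3
```

Emit:
{"op": "servo_tool", "data": {"commands": "0 0 0 0 0 0 -1;0 0 -3 0 0 0 -1;0 0 -6 0 0 0 -1;0 0 -8.5 0 0 0 -1;0 0 -9.5 0 0 0 -1;0 0 -9.5 0 0 0 -1;0 0 -9.5 0 0 0 -1"}}

```text
time_s: 28.95
tool_pos: [0.4433, 0.1988, 0.0915]
orientation: [0.703, 0.711, -0.0, 0.0]
wrist_force: [0.3, -0.3, -2.4]
width: 0.0555
finger_force: 55.2
```

Contact is expected near z = 0.085.

Emit:
{"op": "servo_tool", "data": {"commands": "0 0 -0.2 0 0 0 -1;0 0 -0.4 0 0 0 -1;0 0 -0.5 0 0 0 -1;0 0 -0.6 0 0 0 -1;0 0 -0.7 0 0 0 -1;0 0 -0.7 0 0 0 -1;0 0 -0.7 0 0 0 -1"}}

```text
time_s: 29.53
tool_pos: [0.4427, 0.1991, 0.0848]
orientation: [0.703, 0.711, 0.0, -0.0]
wrist_force: [-1.7, 0.3, 4.7]
width: 0.0556
finger_force: 55.7
```

Emit:
{"op": "servo_tool", "data": {"commands": "0 0 0 0 0 0 0.7;0 0 0 0 0 0 1;0 0 0 0 0 0 1;0 0 0 0 0 0 1;0 0 3 0 0 0 1;0 0 7 0 0 0 1;0 0 11 0 0 0 1;0 0 15 0 0 0 1;0 3 16 0 0 0 1;0 7 16 0 0 0 1;0 11 16 0 0 0 1;0 15 16 0 0 0 1"}}

```text
time_s: 30.53
tool_pos: [0.4423, 0.3506, 0.245]
orientation: [0.703, 0.711, 0.001, -0.0]
wrist_force: [2.1, 0.6, -0.3]
width: 0.0856
finger_force: 0.0
```

Emit:
{"op": "servo_tool", "data": {"commands": "0 4 0 0 0 0 1;0 8 0 0 0 0 1;0 10 0 0 0 0 1;0 10 0 0 0 0 1;0 10 0 0 0 0 1;0 10 0 0 0 0 1"}}

```text
time_s: 31.03
tool_pos: [0.4429, 0.4475, 0.2441]
orientation: [0.704, 0.711, -0.0, 0.0]
wrist_force: [-0.1, -0.9, 0.8]
width: 0.0854
finger_force: 0.0
```

```bash
sed -i "s/\[(22,0),(22,76)/[(22,0),(22,76)/" fit.py; python3 - <<'E'
from fit import *
T={'oil_bottle':(.4715,-.154),'salt_shaker':(.4605,-.0727),'pepper_mill':(.4825,-.2353),'honey_jar':(.4434,.1155),'sugar_pourer':(.4426,.1975)}
C=np.zeros((500,800,3),np.uint8);o={'top':(200,170),'scene':(90,110)}
for i,c in enumerate(['top','scene']):
    im=cv2.resize(camera(c),None,fx=2,fy=2)
    for n,(x,y) in T.items():
        for r,z in P[n][0]: cv2.polylines(im,[np.round(proj(np.c_[x+r/1e3*np.cos(th),y+r/1e3*np.sin(th),0*th+z/1e3+.006],c)*2).astype(np.int32)],True,(0,255,255),1)
    if c=='top': C[:220,:460]=im[380:600,360:820]
    else: C[:480,470:800]=im[200:680,270:600]
cv2.imwrite('pics/end.png',C)
E
```

```text
(no output)
```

View pics/end.png

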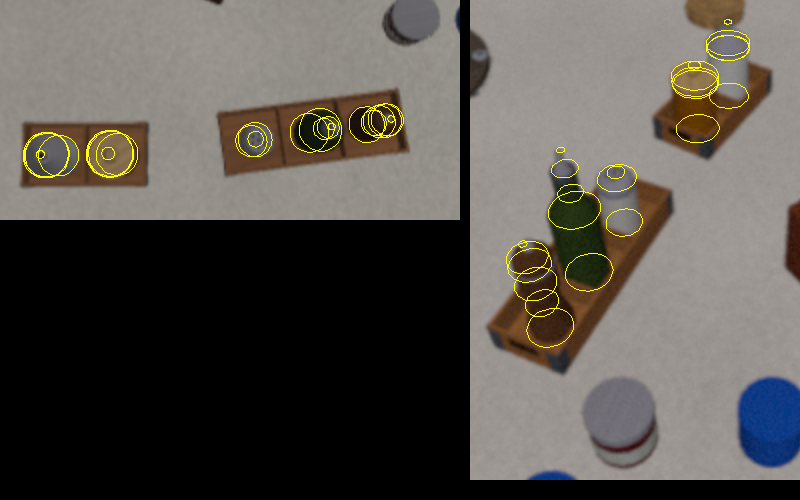

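All five items stand upright within a few millimetres of their targets, and the arm is clear. Handing in.

```bash
python3 -c "
from station import *
print(close_job())"
```

```text
the job is handed in; nothing more can be done
None
```

I made up both caddies and handed the job in at about 31 s; the hand-in returned no verdict. In the final camera check all five items stood upright within a few millimetres of their section centres, and I never touched the vinegar bottle or the jam jar.

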